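Scrub out the mixing beaker with the bottle brush

ROBOT

A 6-joint arm with a two-finger parallel gripper is mounted at the origin on a cart in front of the work surface, level with it; the furniture and walls round the work are solid. World frame = base frame: x ahead of the robot, y to its left, z up, the work surface at z = 0. Lengths are in m, angles in degrees, forces in N, time in s.
With the tool pointing down it reaches from about 0.275 to 0.75 m from the base axis. Payload 10.2 kg.
Tool frame: the origin (TCP) lies at the very end of the fingers, on their centre line; the grasp point (between the pads) lies 19 mm behind it (arm.pinch_z is the distance from the TCP to the grasp point, in m); z points along the fingers, y is the direction in which the jaws open and shut (so a half turn about z gives the same grasp; the last joint's range is limited). The gripper opens to 88 mm and grips with 3 to 60 N. Pads are 18 mm wide; open, the fingers measure 123 mm over their backs; the gripper's body (75 mm by 187 mm) begins 45 mm behind the grasp point.
Start: joints at [-80.294, 17.928, 85.812, -0, 76.261, -12.8], TCP at [0.201, -0.485, 0.239] pointing down, gripper open.
Joint ranges: [-168.41, 168.41], [-55.51, 124.54], [10.69, 146.95], [-70.63, 250.63], [1, 178], [-165.06, 165.06]. Speed limits (degrees/s): [136.94, 136.94, 172.46, 180, 180, 180].

INTERFACE

Orientations are given as [roll, pitch, yaw] about the fixed x, y, z axes, in that order (R = Rz(yaw) Ry(pitch) Rx(roll)).
In Python, from bench import monitor, imaging, arm gives the robot as it stands.
- The arm moves only by the tool arm_command, never from a script. Its argument "increments" is one flat list of numbers, 7 for each row, row after row: the opening, from 0 (shut) to 1 (fully open), then the shift along the tool's x, y, z in mm, then the turn, a rotation vector about the tool's x, y, z in rad. In form: [fingers, dx, dy, dz, rx, ry, rz, fingers, dx, dy, dz, rx, ry, rz, ...]. A call has 1 to 12 rows; each row is the pose to reach, as a shift and turn from the pose commanded when the call began, along the tool's axes at that moment; what a row does not reach only later rows make up. A row lasts 1/12 s, in which the tool goes at most 41.7 mm and 7.16 degrees, less where a joint would pass 70% of its speed; a pose out of reach is approached as far as the arm can. A call with a gripper value outside its range is refused whole. The fingers move at their own pace and stop on an object; "force" is the grip in N (left out, the last holds). Time passes only in rows, so rows that repeat a pose let the fingers close. It gives the time, the measured TCP pose, the force and the opening at its end, in the units of the state.
- monitor.sense(): the state, without advancing time (a new reading comes with each control period).
- imaging.grab_frame(name): name is "side" or "top"; returns a dict with "image" (384x512x3 uint8, red, green, blue), "fov_y" (degrees; the focal length in pixels is half the picture's height over the tangent of half this angle, whatever the lens; pixels are square), "cx", "cy" (the principal point, pixels), "distortion" ([k1, k2, p1, p2, k3] as OpenCV has them; the pictures are not rectified), "extrinsics" (4x4, takes a point from camera to world coordinates). Camera axes: x right, y up, looking along -z (the intrinsics and any distortion apply to the point x, -y, -z); pixel columns grow to the right and rows downward; lengths in m; the calibration is good to about 2 mm. A picture is of the moment at which its call begins. There is no depth.
- arm.job_done(): hands the job in, once; it reports no verdict.
Trained networks look in a picture, given as the dict that the camera call returned (one of the last four; its "shot" number tells which), for a name from the list of things; names that differ only in an ending like _2 or _b are one class to them, and where a whole thing is asked for, a point or a joint stands for the part that bears it (a point fixed in the world has none). Each returns a list of dicts, best first, with "conf" (0 to 1); they miss things now and then, are a little off and sometimes report something else, mostly with a low value. They report only what shows in the picture. A call takes as long as a camera call.
- imaging.silhouettes(thing, picture): "pixels" (384x512 bool, what is visible of it) and "extent" ([left, top, right, bottom] in pixels, round what is visible of it).
The state is a dict: "time": time; "joint_pos": joint angles; "dq": joint speeds; "effort": joint torques, N m; "ee_pos": TCP position; "orientation": TCP orientation; "wrist_force": force on the tool from outside, world axes, zero at the start; "ft_torque": the same for the moment, N m; "finger_gap": opening from 0.0 (shut) to 1.0 (fully open).
Only numpy, scipy, OpenCV 4.12 (cv2) and the standard library are available. Lean on these libraries where they do the work, as an engineer would, in place of code of your own. Each camera call takes 0.05 s, during which the arm holds its last target. There are 200 camera calls.

TASK

Take the bottle brush, which dries with its bristles up in the wooden block, turn it over and scrub out the steel beaker: push the bristles right down to the bottom three times, drawing them up to the rim between the pushes. Then stand the brush, bristles down, in the mug to soak and let go of it. Leave the beaker standing where it is, and do not disturb the mug, the bottles or the cups.

Things in the scene. Friction and masses are not known exactly. Their poses are not given: they have to be found in the camera images.
- brush: bottle brush, 80 g, stands bristles up in the block's slot at the start. Origin: middle of the handle's end; z runs along it to the bristles. z 0-95 mm: wooden handle to grasp, 20 mm wide along x, 12 thick along y (lower 44 mm in the slot); 95-140: 5 mm wire; 140-210: round cream bristle head, 54 mm across, giving 6 mm radially. Laid on a table it slopes up 6 degrees to the head and does not roll
- brush_tip (a point): middle of the bristle end of the brush, 210 mm from the handle's end, on its axis
- brush_grip (a point): point on the brush's axis in the handle, 70 mm from the handle's end; same axes as the brush
- block: light wooden tool block, fixed, 62 x 170 x 50 mm (x, y, z), origin at the centre of its underside. The brush's slot (23 x 15 mm, 44 mm deep) is at y = -55 mm; a pencil and a marker stand in holes at y = 20 and 48 mm and rise to 142 mm above the table
- beaker: straight stainless steel beaker, 57 mm across outside, 51 mm inside, 120 mm tall, 0.4 kg, standing loose on the table, mouth up. Origin at the centre of its underside, z up its axis; inner floor at z = 5 mm
- mug: white mug with a handle, 89 mm across, 110 mm tall, standing loose. Its origin is NOT on the bowl's axis: at the underside, in the middle of bowl and handle together; the bowl's axis is at y = +18 mm, the handle points to -y. Bowl 72 mm wide inside, inner floor at z = 6 mm
- mug_floor (a point): centre of the mug's inner floor, on the bowl's axis
- bottle_a: clear plastic bottle, 57 mm across, 166 mm tall, a bystander, loose; origin under its centre
- dropper_white: small white dropper bottle with a black cap, 24 mm across, 70 mm tall, a bystander, loose; origin under its centre
- mixing_cup_a: clear plastic mixing cup with a stirring stick, 67 mm across, 108 mm tall, a bystander, loose on the flat mould; origin under its centre

How it is judged (in metres and radians):
On the way, in this order (a step that is already met when the one before it is completed fails the run):
1. bristles pushed down to the bottom of the beaker (first time) (z of brush_tip in the frame of beaker between -0.005 and 0.018 m and horizontal distance between brush_tip and beaker below 0.02 m), for 0.05 s.
2. bristles drawn up to the beaker's rim (z of brush_tip in the frame of beaker above 0.04 m and horizontal distance between brush_tip and beaker below 0.03 m), for 0.05 s.
3. bristles pushed down to the bottom again (second time) (all of step 1), for 0.05 s.
4. bristles drawn up to the rim again (all of step 2), for 0.05 s.
5. bristles pushed down to the bottom a third time (all of step 3), for 0.05 s.
At the end, for the whole second after the job is handed in: the brush stands at rest in the mug, bristles down (leaning less than 48 degrees), its tip inside the bowl within 30 mm of the mug's inner floor and 36 mm of the bowl's axis; the mug stands upright within 60 mm of where it was; the beaker stands upright and at rest within 50 mm of where it was (horizontal distance between brush_tip and mug_floor below 0.036 m and z of brush_tip in the frame of mug_floor between -0.005 and 0.03 m and angle between brush's own z axis and vertical above 2.3 rad and linear speed of each of brush, beaker below 0.03 m/s and angle between each of mug, beaker's own z axis and vertical below 0.1 rad and distance of mug from where it was at the start of the episode below 0.06 m and distance of beaker from where it was at the start of the episode below 0.05 m); the robot touches nothing.
It fails at once if the beaker or the mug is tipped more than 30 degrees (angle between any of beaker, mug's own z axis and vertical above 0.52 rad).
It fails at once if the bottle, the dropper bottle or the mixing cup is moved more than 50 mm (distance of any of bottle_a, dropper_white, mixing_cup_a from where it was at the start of the episode above 0.05 m).
It also fails if it takes over 64 s, if anything falls off the work surface, if the arm or the gripper's body presses on something with over 40 N, if the wrist force passes 120 N, or if a joint passes its speed limit or range.

## Working session

There is one attempt and no reset: what is moved stays moved. The work goes in short steps, Python scripts to look and compute and a tool call to move; the robot and the scene stay as the last step left them, time stands still between calls to the robot, and variables do not carry over. Pictures are saved under pics/ and viewed, about 8 in all and at most 12, crops included, and the job is handed in when it is done.

Besides the shell and the picture viewer there is one more tool, called after "Call:" as a command line: name --argument value ..., lists and objects as JSON in quotes. arm_command: Moves the arm, as the interface text tells. Its arguments: {"type":"object","properties":{"increments":{"type":"array"},"force":{"type":"number"}},"required":["increments"]}

```bash
mkdir -p pics; ls
cat > h.py <<'E'
import numpy as np, cv2
from bench import monitor, imaging, arm
def cam(f):
    im=f["image"];h,w=im.shape[:2];fl=h/2/np.tan(np.radians(f["fov_y"])/2)
    return np.array([[fl,0,f["cx"]],[0,fl,f["cy"]],[0,0,1.]]),np.array(f["distortion"],float),np.array(f["extrinsics"],float)
def proj(f,P):
    K,D,T=cam(f);P=np.atleast_2d(np.array(P,float));c=(P-T[:3,3])@T[:3,:3];c=c*[1,-1,-1]
    return cv2.projectPoints(c,np.zeros(3),np.zeros(3),K,D)[0][:,0]
def ray(f,uv):
    K,D,T=cam(f);n=cv2.undistortPoints(np.array([[uv]],float),K,D)[0,0]
    d=T[:3,:3]@np.array([n[0],-n[1],-1]);return T[:3,3],d/np.linalg.norm(d)
def atz(f,uv,z):
    o,d=ray(f,uv);return o+d*(z-o[2])/d[2]
def save(f,n): cv2.imwrite("pics/"+n,f["image"][:,:,::-1])
E
python3 - <<'E'
from h import *
np.set_printoptions(precision=3,suppress=True)
print(monitor.sense())
F={n:imaging.grab_frame(n) for n in("side","top")}
im=[F[n]["image"] for n in F]
for n in F:
    save(F[n],n+"0.png");print(n,F[n]["extrinsics"],F[n]["fov_y"],F[n]["distortion"])
    for t in("brush","block","beaker","mug","bottle_a","dropper_white","mixing_cup_a"):
        for r in imaging.silhouettes(t,F[n])[:2]: print(n,t,round(r["conf"],2),r["extent"],int(r["pixels"].sum()))
E
```

```text
pics
{'time': 0.0, 'joint_pos': array([-80.293,  17.958,  85.853,   0.   ,  76.26 , -12.798]), 'dq': array([-0.021,  0.088,  0.104,  0.007,  0.031, -0.028]), 'effort': array([  0.002, -40.221, -25.227,   0.07 ,   0.035,  -0.   ]), 'ee_pos': array([ 0.201, -0.485,  0.238]), 'orientation': array([-179.93 ,   -0.016,   22.505]), 'wrist_force': array([0.422, 0.686, 0.348]), 'ft_torque': array([ 0.069, -0.008, -0.018]), 'finger_gap': 0.9999902152508919}
side [[-0.979  0.079 -0.188  0.427]
 [-0.204 -0.386  0.899  0.792]
 [-0.001  0.919  0.394  0.511]
 [ 0.     0.     0.     1.   ]] 57.17124724397685 [-0.018  0.     0.     0.     0.   ]
side block 0.63 [275.4, 269.1, 312.1, 353.8] 2635
side beaker 0.61 [230.8, 194.6, 254.0, 245.5] 1003
side mug 0.97 [268.1, 171.4, 304.4, 211.9] 1131
side bottle_a 0.75 [217.5, 152.6, 238.4, 203.6] 695
side dropper_white 0.58 [195.2, 238.8, 211.0, 272.5] 229
side mixing_cup_a 0.83 [166.4, 262.4, 198.9, 308.5] 1216
top [[ 0.017  0.985 -0.173  0.434]
 [-1.     0.018  0.004 -0.017]
 [ 0.007  0.173  0.985  1.157]
 [ 0.     0.     0.     1.   ]] 52.96067167919054 [-0.131  0.     0.     0.     0.   ]
top brush 0.68 [164.8, 231.9, 190.6, 257.8] 426
top block 0.59 [139.2, 231.9, 196.6, 254.5] 917
top beaker 0.79 [253.4, 175.1, 275.3, 202.5] 427
top mug 0.83 [321.5, 199.3, 354.5, 238.0] 1077
top bottle_a 0.81 [337.4, 135.3, 367.6, 165.3] 593
top mixing_cup_a 0.68 [156.8, 154.2, 180.9, 178.0] 501
```

Run:
```python
import cv2
for n,(a,b,c,d) in(("side",(140,130,340,370)),("top",(120,110,400,290))):
    i=cv2.imread(f"pics/{n}0.png")[b:d,a:c];s=min(800/(c-a),600/(d-b));cv2.imwrite(f"pics/{n}c.png",cv2.resize(i,None,fx=s,fy=s,interpolation=cv2.INTER_CUBIC))
```

```text
(no output)
```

View pics/side0.png

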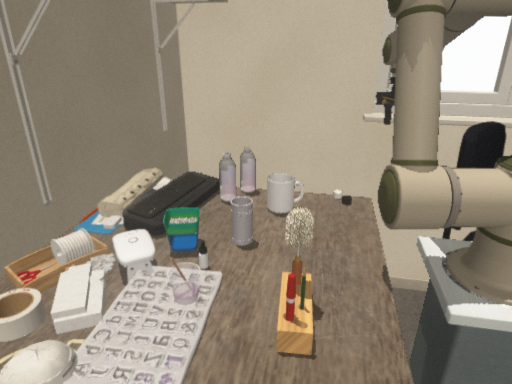

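View pics/topc.png

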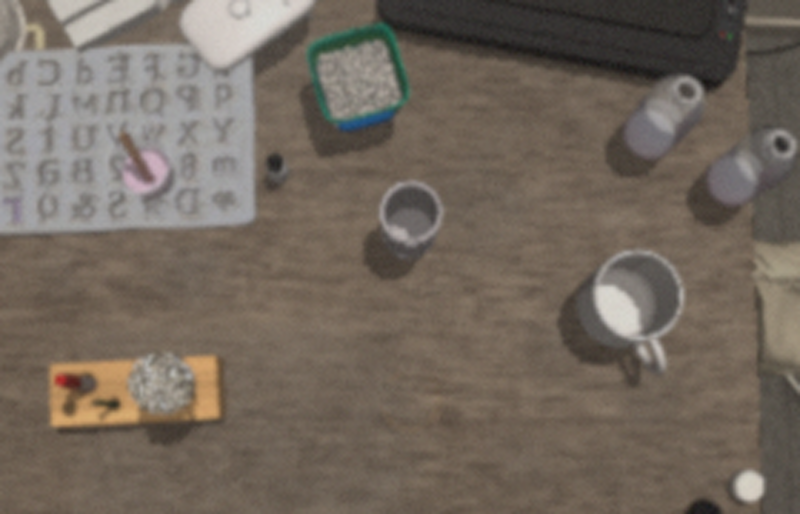

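Run:
```python
from h import *
np.set_printoptions(precision=3,suppress=True)
print([a for a in dir(arm) if a[0]!="_"],[a for a in dir(monitor) if a[0]!="_"],arm.pinch_z)
f=imaging.grab_frame("top");g=imaging.grab_frame("side")
c=lambda u,v:(u/2.857+120,v/2.857+110)
for n,p,z in(("beaker rim",(411,212),.12),("mug rim",(638,297),.11),("mug handle",(655,358),.06),("tip",(162,382),.21),("b1",(51,366),.05),("b2",(219,355),.05),("b3",(221,418),.05),("b4",(53,428),.05),("drop",(275,160),.07),("cup",(147,172),.02),("bot1",(687,92),.166),("bot2",(780,145),.166)):
    P=atz(f,c(*p),z);print(n,P,proj(g,P))
```

```text
['MotionError', 'job_done', 'pinch_z'] ['sense'] 0.0187
beaker rim [ 0.635 -0.037  0.12 ] [[241.863 199.655]]
mug rim [ 0.557 -0.257  0.11 ] [[281.7   176.412]]
mug handle [ 0.502 -0.285  0.06 ] [[299.089 188.865]]
tip [0.465 0.176 0.21 ] [[300.536 209.739]]
b1 [0.483 0.323 0.05 ] [[278.054 327.527]]
b2 [0.499 0.152 0.05 ] [[282.389 269.234]]
b3 [0.436 0.148 0.05 ] [[311.393 271.508]]
b4 [0.421 0.317 0.05 ] [[314.102 330.506]]
drop [0.696 0.101 0.07 ] [[203.999 239.841]]
cup [0.692 0.242 0.02 ] [[184.442 294.991]]
bot1 [ 0.747 -0.296  0.166] [[227.417 152.59 ]]
bot2 [ 0.697 -0.385  0.166] [[247.761 146.221]]
```

View pics/sidec.png

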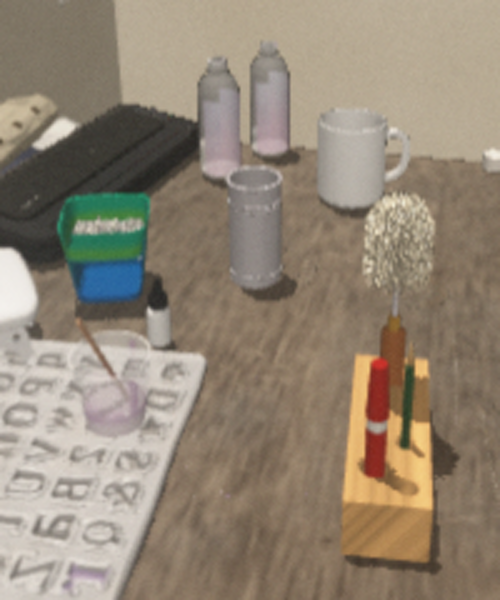

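Call:
arm_command --increments '[1,0,0,-60,-0.3,0.25,0.2,1,0,0,-100,-0.6,0.5,0.4,1,0,0,-100,-0.6,0.5,0.4,1,0,0,-100,-0.6,0.5,0.4,1,0,0,-100,-0.6,0.5,0.4,1,0,0,-100,-0.6,0.5,0.4,1,0,0,-100,-0.6,0.5,0.4,1,0,0,-100,-0.6,0.5,0.4,1,0,0,-100,-0.6,0.5,0.4,1,0,0,-100,-0.6,0.5,0.4,1,0,0,-100,-0.6,0.5,0.4]'

```text
time: 1.82
ee_pos: [0.2013, -0.4856, 0.3394]
orientation: [148.8, -33.3, 8.1]
wrist_force: [0.4, 0.1, 0.1]
finger_gap: 0.998
```

```bash
cat >> h.py <<'E'
def log():
    s=monitor.sense();open("log.txt","a").write(" ".join(map(repr,map(float,[*s["joint_pos"],*s["ee_pos"],*s["orientation"]])))+"\n");return s
E
python3 -c "
from h import *
s=log();print(s)"
```

```text
{'time': 1.8167, 'joint_pos': array([-97.49291728,  -2.24996739, 104.61531262,  43.7067444 ,
        58.83577303, -23.15403301]), 'dq': array([ 0.02655502,  0.02016519,  0.41938353,  0.71877265, -0.3061219 ,
       -0.43828952]), 'effort': array([ -0.22845238, -24.71286535, -26.23451114,   1.54321142,
        -0.430826  ,   0.05612245]), 'ee_pos': array([ 0.20125706, -0.48555045,  0.33940576]), 'orientation': array([148.80908621, -33.29453578,   8.05915411]), 'wrist_force': array([0.364179  , 0.12483601, 0.13014813]), 'ft_torque': array([ 0.26311265,  0.21967392, -0.05693159]), 'finger_gap': 0.9982657213770877}
```

Call:
arm_command --increments '[1,0,0,0,0,0.1,0,1,80,-60,-80,-0.6,-0.8,-0.6,1,80,-60,-80,-0.6,-0.8,-0.6,1,80,-60,-80,-0.6,-0.8,-0.6,1,80,-60,-80,-0.6,-0.8,-0.6,1,80,-60,-80,-0.6,-0.8,-0.6,1,80,-60,-80,-0.6,-0.8,-0.6,1,80,-60,-80,-0.6,-0.8,-0.6,1,80,-60,-80,-0.6,-0.8,-0.6,1,80,-60,-80,-0.6,-0.8,-0.6,1,80,-60,-80,-0.6,-0.8,-0.6,1,80,-60,-80,-0.6,-0.8,-0.6]'

```text
time: 2.82
ee_pos: [0.2343, -0.3871, 0.4152]
orientation: [118.6, 15.2, 0.0]
wrist_force: [-0.1, -0.5, 0.0]
finger_gap: 1.0
```

```bash
python3 -c "
from h import *
s=log();print(s)"; echo "-80.293 17.958 85.853 0 76.26 -12.798 0.201 -0.485 0.238 -179.93 -0.016 22.505" >> log.txt
cat > kin.py <<'E'
import numpy as np
from scipy.spatial.transform import Rotation as Rn
from scipy.optimize import least_squares
# sign of j4, j6 and shoulder offsets are fitted
def fk(q,p,s=(1,1,1)):
    d1,a1,lat,a2,e,a3,d6=p
    R=Rn.from_euler('z',q[0],degrees=True)*Rn.from_euler('y',q[1],degrees=True)
    R0=Rn.from_euler('z',q[0],degrees=True)
    x=np.array([0,0,d1])+R0.apply([a1,lat,0])+R.apply([0,0,a2])
    R=R*Rn.from_euler('y',q[2],degrees=True)
    x=x+R.apply([e,0,a3])
    R=R*Rn.from_euler('z',s[0]*q[3],degrees=True)*Rn.from_euler('y',q[4],degrees=True)
    R=R*Rn.from_euler('z',s[1]*q[5]+s[2]*90,degrees=True)
    return x+R.apply([0,0,d6]),R
E
python3 - <<'E'
from kin import *
np.set_printoptions(precision=4,suppress=True)
D=np.loadtxt("log.txt")
for s0 in(1,-1):
  for s1 in(1,-1):
    for s2 in (1,-1):
      er=[np.degrees((Rn.from_euler('xyz',d[9:],degrees=True).inv()*fk(d[:6],np.ones(7),(s0,s1,s2))[1]).magnitude()) for d in D]
      r=least_squares(lambda p:np.concatenate([fk(d[:6],p,(s0,s1,s2))[0]-d[6:9] for d in D]),[.3,0,.1,.4,0,.4,.2])
      print(s0,s1,s2,np.array(er),r.x,abs(r.fun).max())
E
```

```text
{'time': 2.8167, 'joint_pos': array([-54.2680843 , -12.39289106, 111.32512066, -59.81354534,
        45.25225357,  57.19233966]), 'dq': array([  37.85601323,   21.88016957,    9.65647138, -124.98463016,
         31.47997583,   91.3450166 ]), 'effort': array([ -3.71855646, -20.47456384, -28.60261559,   1.35079645,
        -1.70531262,  -2.01404326]), 'ee_pos': array([ 0.2343035 , -0.38710807,  0.41519004]), 'orientation': array([1.18602592e+02, 1.51557120e+01, 3.76617709e-02]), 'wrist_force': array([-0.07647445, -0.52251483,  0.04073471]), 'ft_torque': array([ 0.42604956, -0.01385415, -0.05977261]), 'finger_gap': 0.99986394240106}
1 1 1 [0.     0.     0.0008] [ 0.2033 -0.0014  0.1163  0.4399  0.0416  0.3995  0.2479] 5.611094131202643e-05
1 1 -1 [180. 180. 180.] [ 0.2033 -0.0014  0.1163  0.4399  0.0416  0.3995  0.2479] 5.611094131202643e-05
1 -1 1 [ 46.3081 114.3847  25.596 ] [ 0.2033 -0.0014  0.1163  0.4399  0.0416  0.3995  0.2479] 5.611074863393073e-05
1 -1 -1 [133.6919  65.6153 154.404 ] [ 0.2033 -0.0014  0.1163  0.4399  0.0416  0.3995  0.2479] 5.611072534811301e-05
-1 1 1 [ 87.4135 119.6271   0.0008] [ 1.5177 -2.766   0.1162  0.0629  0.7181  3.5388 -0.2368] 0.048771053659805
-1 1 -1 [138.0978 105.0346 180.    ] [ 1.5177 -2.766   0.1162  0.0629  0.7181  3.5388 -0.2368] 0.04877105402710036
-1 -1 1 [72.7299 76.7628 25.596 ] [ 1.5177 -2.766   0.1162  0.0629  0.7181  3.5388 -0.2368] 0.048771054126940105
-1 -1 -1 [174.8959 169.3386 154.404 ] [ 1.5177 -2.766   0.1162  0.0629  0.7181  3.5388 -0.2368] 0.04877105760892869
```

```bash
cat >> kin.py <<'E'
P=[0.2033,-0.0014,0.1163,0.4399,0.0416,0.3995,0.2479]
LO=np.array([-168.4,-55.5,10.7,-70.6,1,-165]);HI=np.array([168.4,124.5,146.9,250.6,178,165])
def pose(grip,zdir,xdir):
    """TCP position and rotation for a grasp point, approach dir, tool x dir"""
    z=np.array(zdir,float);z/=np.linalg.norm(z);x=np.array(xdir,float);x-=z*(x@z);x/=np.linalg.norm(x)
    return np.array(grip)+.0187*z,Rn.from_matrix(np.c_[x,np.cross(z,x),z])
def ik(t,R,n=40,seed=0):
    g=np.random.default_rng(seed);out=[]
    f=lambda q:(lambda a:np.r_[(a[0]-t)*5,(R.inv()*a[1]).as_rotvec()])(fk(q,P))
    for _ in range(n):
        r=least_squares(f,g.uniform(LO+1,HI-1),bounds=(LO,HI),x_scale=30)
        if abs(r.fun).max()<1e-3 and not any(np.abs(r.x-o).max()<1 for o in out): out.append(r.x)
    return out
E
python3 - <<'E'
from kin import *
np.set_printoptions(precision=1,suppress=True)
b=np.radians(5.3);by=[-np.sin(b),np.cos(b),0]
for sx in(1,-1):
    print("grasp x",sx,*ik(*pose([.465,.18,.08],by,[0,0,sx])))
    for yaw in(90,45,0,-45):
        a=np.radians(yaw);d=[np.cos(a),np.sin(a),0]
        print(" beaker",yaw,*ik(*pose([.635,-.037,.147],d,[0,0,-sx])))
        print(" mug",yaw,*ik(*pose([.557,-.257,.147],d,[0,0,-sx])))
E
```

```text
grasp x 1 [-19.4  53.8 102.7  67.1  99.6 -68.5]
 beaker 90 [-32.5  60.7  65.8  69.3 115.6 138.7]
 mug 90 [-50.2  66.5  52.8  59.6 132.1 138.8]
 beaker 45 [-35.9  46.6 100.6  97.6  85.1 122.5]
 mug 45 [-58.4  50.9  89.3  79.7  98.5 129. ]
 beaker 0 [-21.8  41.  118.1 156.8  70.7  98. ]
 mug 0 [-54.3  41.4 116.7 123.7  77.4 108.1]
 beaker -45 [  1.1  45.2 104.7 230.2  69.6  67.3]
 mug -45 [-30.2  41.  118.4 195.8  70.   84.5]
grasp x -1 [-19.4  53.8 102.7  67.1  99.6 111.5]
 beaker 90 [-32.5  60.7  65.8  69.3 115.6 -41.3]
 mug 90 [-50.2  66.5  52.8  59.6 132.1 -41.2]
 beaker 45 [-35.9  46.6 100.6  97.6  85.1 -57.5]
 mug 45 [-58.4  50.9  89.3  79.7  98.5 -51. ]
 beaker 0 [-21.8  41.  118.1 156.8  70.7 -82. ]
 mug 0 [-54.3  41.4 116.7 123.7  77.4 -71.9]
 beaker -45 [   1.1   45.2  104.7  230.2   69.6 -112.7]
 mug -45 [-30.2  41.  118.4 195.8  70.  -95.5]
```

Call:
arm_command --increments '[1,0,0,0,0,0,0,1,0,0,0,0,0,0]'

```text
time: 2.98
ee_pos: [0.2345, -0.3866, 0.4128]
orientation: [119.2, 14.9, 0.3]
wrist_force: [-0.1, 0.2, -0.2]
finger_gap: 1.002
```

```bash
cat >> h.py <<'E'
from kin import *
def delta(t,R,t0=None,R0=None):
    if t0 is None:
        s=monitor.sense();t0=s["ee_pos"];R0=Rn.from_euler('xyz',s["orientation"],degrees=True)
    d=R0.inv().apply(np.array(t)-t0)*1000;r=(R0.inv()*R).as_rotvec()
    return np.round(d,1),np.round(r,4),"rows",np.ceil(max(np.linalg.norm(d)/41.7,np.degrees(np.linalg.norm(r))/7.16))
E
python3 - <<'E'
from h import *
np.set_printoptions(precision=4,suppress=True)
f=imaging.grab_frame("top");g=imaging.grab_frame("side")
for z in(.06,.08,.1,.12,.215):print(z,proj(g,[.465,.18,z]),proj(f,[.465,.18,z]))
r=imaging.silhouettes("brush",f)[0];m=r["pixels"];v,u=np.where(m);print("top head centroid",u.mean(),v.mean(),proj(f,[.465,.18,.18]))
for r in imaging.silhouettes("brush",g)[:1]:
    m=r["pixels"]
    for row in range(200,292,4):
        c=np.where(m[row])[0]
        if len(c):print(row,c.min(),c.max(),end="; ")
# handle colour scan in side
h=cv2.cvtColor(g["image"],cv2.COLOR_RGB2HSV)
for row in range(258,282,3):print(row,[tuple(int(k) for k in h[row,c]) for c in range(288,308,2)])
b=np.radians(5.3);by=np.array([-np.sin(b),np.cos(b),0])
p5=np.radians(5);zd=by*np.cos(p5)-[0,0,np.sin(p5)]
t,R=pose(np.array([.465,.18,.22])-.07*by,zd,[0,0,-1]);print(delta(t,R),t,ik(t,R))
E
```

```text
0.06 [[296.7052 275.0044]] [[185.8935 245.6501]]
0.08 [[297.1564 267.0371]] [[184.6263 245.4149]]
0.1 [[297.6168 258.8909]] [[183.312  245.1707]]
0.12 [[298.0868 250.5604]] [[181.9479 244.917 ]]
0.215 [[300.4574 208.2872]] [[174.6937 243.5639]]
top head centroid 176.49419953596288 244.06728538283062 [[177.527  244.0933]]
208 296 301; 212 289 308; 216 287 311; 220 287 313; 224 286 313; 228 286 312; 232 286 311; 236 285 312; 240 286 311; 244 290 308; 248 297 298; 252 297 298; 256 295 300; 260 293 301; 264 292 302; 268 292 301; 272 293 301; 276 295 301; 280 296 300; 258 [(18, 63, 137), (17, 69, 130), (15, 67, 133), (15, 76, 131), (17, 164, 123), (18, 166, 134), (16, 83, 120), (16, 70, 134), (15, 65, 133), (16, 73, 133)]
261 [(17, 68, 136), (17, 68, 128), (15, 79, 122), (13, 156, 103), (18, 163, 130), (18, 161, 133), (13, 136, 107), (13, 79, 122), (17, 71, 126), (16, 71, 126)]
264 [(17, 68, 135), (14, 69, 133), (14, 105, 109), (12, 159, 117), (11, 152, 126), (11, 161, 125), (12, 159, 120), (12, 95, 118), (15, 74, 128), (15, 71, 126)]
267 [(17, 73, 129), (16, 68, 131), (13, 125, 104), (11
[... 234 characters left out ...]
, (16, 119, 146), (17, 68, 127)]
273 [(16, 127, 228), (9, 158, 205), (4, 185, 168), (9, 165, 130), (13, 161, 125), (12, 157, 125), (12, 156, 121), (16, 117, 172), (16, 126, 142), (16, 110, 179)]
276 [(8, 166, 172), (2, 205, 189), (1, 196, 198), (2, 195, 169), (11, 160, 126), (12, 155, 123), (11, 152, 119), (25, 108, 104), (24, 103, 89), (17, 130, 226)]
279 [(6, 171, 140), (2, 191, 140), (2, 194, 141), (3, 187, 128), (11, 158, 126), (12, 158, 124), (12, 151, 120), (35, 90, 71), (51, 87, 70), (17, 129, 222)]
(array([ 279.7, -362. , -388.7]), array([ 2.0357, -1.5869,  0.4299]), 'rows', np.float64(21.0)) [0.4697 0.1288 0.2184] [array([-26.6484,  35.3244, 102.077 ,  62.1282, 107.0163, 126.9147])]
```

```bash
cat >> h.py <<'E'
def qplan(q1,n):
    q0=monitor.sense()["joint_pos"];s=monitor.sense();t0=s["ee_pos"];R0=Rn.from_euler('xyz',s["orientation"],degrees=True)
    for k in range(1,n+1):
        q=q0+(np.array(q1)-q0)*k/n;t,R=fk(q,P);print(k,np.round(t,3),"zdir",np.round(R.apply([0,0,1]),2),*delta(t,R,t0,R0));t0,R0=t,R
E
python3 - <<'E'
from h import *
print(monitor.sense()["joint_pos"])
qplan([-26.6,35.3,102.1,62.1,107,126.9],3)
E
```

```text
[-54.62904976 -12.55230701 111.41014333 -58.9906747   45.0943215
  56.62203251]
1 [ 0.31  -0.25   0.219] zdir [-0.16 -0.25 -0.95] [ 124.6 -213.1  -37.9] [ 0.8142 -0.1358  0.5392] rows 8.0
2 [ 0.391 -0.027  0.159] zdir [-0.17  0.58 -0.8 ] [ -32.6 -242.9  -11.6] [ 0.6329 -0.6028  0.3971] rows 8.0
3 [0.469 0.129 0.218] zdir [-0.09  0.99 -0.09] [ -97.2 -153.7   29.9] [ 0.2923 -0.8066  0.3726] rows 8.0
```

Call:
arm_command --increments '[1,125,-213,-38,0.814,-0.136,0.539,1,125,-213,-38,0.814,-0.136,0.539,1,125,-213,-38,0.814,-0.136,0.539,1,125,-213,-38,0.814,-0.136,0.539,1,125,-213,-38,0.814,-0.136,0.539,1,125,-213,-38,0.814,-0.136,0.539,1,125,-213,-38,0.814,-0.136,0.539,1,125,-213,-38,0.814,-0.136,0.539,1,125,-213,-38,0.814,-0.136,0.539]'

```text
time: 3.93
ee_pos: [0.3105, -0.2517, 0.2194]
orientation: [162.9, 1.5, -28.5]
wrist_force: [0.3, 0.2, -0.3]
finger_gap: 0.998
```

Call:
arm_command --increments '[1,-33,-243,-12,0.633,-0.603,0.397,1,-33,-243,-12,0.633,-0.603,0.397,1,-33,-243,-12,0.633,-0.603,0.397,1,-33,-243,-12,0.633,-0.603,0.397,1,-33,-243,-12,0.633,-0.603,0.397,1,-33,-243,-12,0.633,-0.603,0.397,1,-33,-243,-12,0.633,-0.603,0.397,1,-33,-243,-12,0.633,-0.603,0.397,1,-33,-243,-12,0.633,-0.603,0.397]'

```text
time: 4.68
ee_pos: [0.3903, -0.0267, 0.1576]
orientation: [-167.8, 35.3, -53.2]
wrist_force: [-0.9, -0.1, -0.0]
finger_gap: 0.997
```

Call:
arm_command --increments '[1,-97,-154,30,0.292,-0.807,0.373,1,-97,-154,30,0.292,-0.807,0.373,1,-97,-154,30,0.292,-0.807,0.373,1,-97,-154,30,0.292,-0.807,0.373,1,-97,-154,30,0.292,-0.807,0.373,1,-97,-154,30,0.292,-0.807,0.373,1,-97,-154,30,0.292,-0.807,0.373,1,-97,-154,30,0.292,-0.807,0.373,1,-97,-154,30,0.292,-0.807,0.373,1,-97,-154,30,0.292,-0.807,0.373]'

```text
time: 5.52
ee_pos: [0.4691, 0.1305, 0.2169]
orientation: [178.4, 84.8, -86.1]
wrist_force: [-0.4, 0.3, 1.2]
finger_gap: 1.002
```

Run:
```python
from h import *
print(log())
b=np.radians(5.3);by=np.array([-np.sin(b),np.cos(b),0])
p5=np.radians(5);zd=by*np.cos(p5)-[0,0,np.sin(p5)]
G=np.array([.465,.1805,.085])
t,R=pose(G-.07*by,zd,[0,0,-1]);print(delta(t,R),t,ik(t,R))
t2,R2=pose(G,zd,[0,0,-1]);print(delta(t2,R2,t,R),t2)
f=imaging.grab_frame("side");save(f,"s1.png")
f=imaging.grab_frame("top");save(f,"t1.png")
cv2.imwrite("pics/t1c.png",cv2.resize(cv2.imread("pics/t1.png")[130:330,120:360],None,fx=2.5,fy=2.5))
```

```text
{'time': 5.5167, 'joint_pos': array([-26.43434735,  35.31451633, 102.32734245,  61.9038597 ,
       106.74326481, 126.79083826]), 'dq': array([ 0.28140868, -1.18310138, -1.19773031,  0.10382689,  0.04564665,
       -0.18235637]), 'effort': array([-3.30249639e-01, -4.11027181e+01, -1.37472376e+01,  1.54099781e+00,
        2.12223016e+00,  7.46061327e-03]), 'ee_pos': array([0.46913777, 0.13049035, 0.21687868]), 'orientation': array([178.39279864,  84.77800336, -86.07307307]), 'wrist_force': array([-0.38805076,  0.29092296,  1.151765  ]), 'ft_torque': array([-0.39482202, -0.10614293,  0.04303822]), 'finger_gap': 1.0023836692986414}
(array([133.1,  -0.8,  11. ]), array([ 0.0042, -0.0038, -0.0022]), 'rows', np.float64(4.0)) [0.46974518 0.12934847 0.08337019] [array([-26.59640152,  51.43269714, 100.68335263,  59.10816378,
        99.73777764, 113.75765444])]
(array([-6.1, -0. , 69.7]), array([0., 0., 0.]), 'rows', np.float64(2.0)) [0.46327924 0.1990492  0.08337019]
```

View pics/t1c.png

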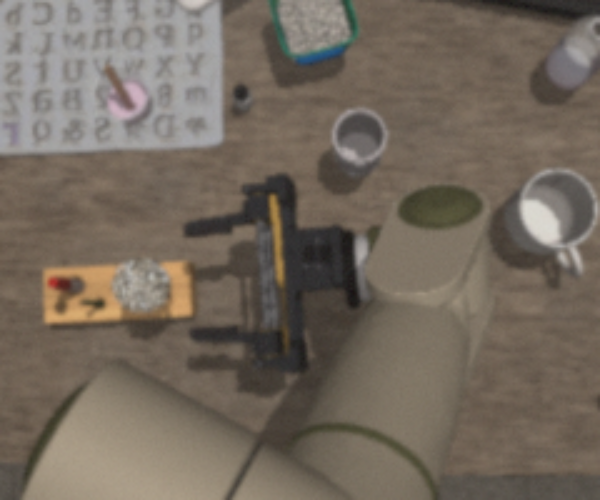

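Call:
arm_command --increments '[1,35,0,17,0.004,-0.004,-0.002,1,70,0,19,0.004,-0.004,-0.002,1,105,-1,20,0.004,-0.004,-0.002,1,132,-1,21,0.004,-0.004,-0.002,1,132,-1,21,0.004,-0.004,-0.002,1,132,-1,21,0.004,-0.004,-0.002]'

```text
time: 6.12
ee_pos: [0.4692, 0.1398, 0.0842]
orientation: [179.5, 85.2, -85.2]
wrist_force: [0.1, -0.5, 0.2]
finger_gap: 1.002
```

Run:
```python
from h import *
print({k:v for k,v in log().items() if k in("ee_pos","orientation","wrist_force")})
b=np.radians(5.3);by=np.array([-np.sin(b),np.cos(b),0])
p5=np.radians(5);zd=by*np.cos(p5)-[0,0,np.sin(p5)]
G=np.array([.465,.1805,.085])
t,R=pose(G,zd,[0,0,-1]);print(delta(t,R),t)
f=imaging.grab_frame("side");save(f,"s2.png")
cv2.imwrite("pics/s2c.png",cv2.resize(cv2.imread("pics/s2.png")[150:370,200:460],None,fx=2.5,fy=2.5))
```

```text
{'ee_pos': array([0.46918331, 0.13977001, 0.08420691]), 'orientation': array([179.49712549,  85.19307601, -85.2378226 ]), 'wrist_force': array([ 0.13804031, -0.4842991 ,  0.22060812])}
(array([-4.2,  0.4, 59.4]), array([-0.0006,  0.0034, -0.0008]), 'rows', np.float64(2.0)) [0.46327924 0.1990492  0.08337019]
```

View pics/s2c.png

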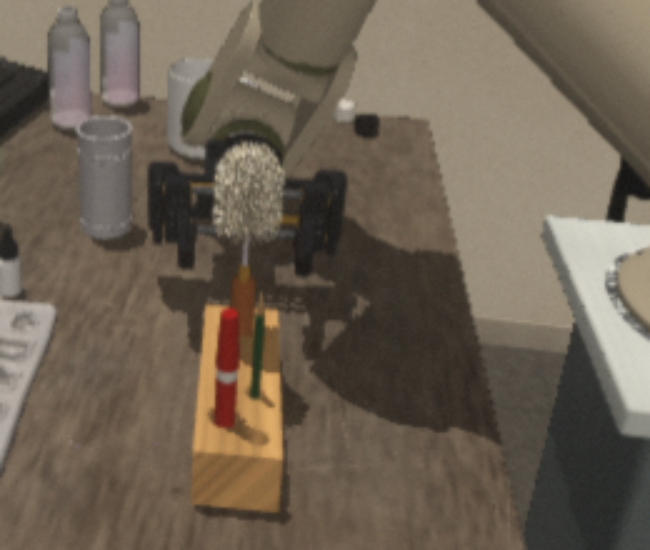

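Call:
arm_command --increments '[1,-2,0,30,0,0,0,1,-4,0,59,0,0.003,0,1,-4,0,59,0,0.003,0,0,-4,0,59,0,0.003,0,0,-4,0,59,0,0.003,0,0,-4,0,59,0,0.003,0,0,-4,0,59,0,0.003,0,0,-4,0,59,0,0.003,0,0,-4,0,59,0,0.003,0,0,-4,0,59,0,0.003,0]' --force 40

```text
time: 7.0
ee_pos: [0.4637, 0.1983, 0.0828]
orientation: [179.3, 85.1, -85.5]
wrist_force: [0.1, -0.3, -0.3]
finger_gap: 0.495
```

Call:
arm_command --increments '[0,0,0,0,0,0,0,0,0,0,0,0,0,0]'

```text
time: 7.17
ee_pos: [0.4636, 0.1986, 0.0828]
orientation: [179.3, 85.1, -85.5]
wrist_force: [0.1, 0.5, -0.4]
finger_gap: 0.344
```

Call:
arm_command --increments '[0,0,0,0,0,0,0,0,0,0,0,0,0,0,0,0,0,0,0,0,0,0,0,0,0,0,0,0,0,0,0,0,0,0,0]'

```text
time: 7.58
ee_pos: [0.4636, 0.1986, 0.0828]
orientation: [179.3, 85.0, -85.4]
wrist_force: [0.1, -0.1, -0.6]
finger_gap: 0.224
```

Call:
arm_command --increments '[0,-20,0,-2,0,0,0,0,-50,0,-4,0,0,0,0,-90,0,-8,0,0,0,0,-130,0,-11,0,0,0,0,-170,0,-15,0,0,0,0,-209,0,-18,0,0,0,0,-209,0,-18,0,0,0]'

```text
time: 8.17
ee_pos: [0.4642, 0.1988, 0.2982]
orientation: [-174.1, 84.9, -78.8]
wrist_force: [0.2, 0.1, -0.7]
finger_gap: 0.217
```

Run:
```python
from h import *
np.set_printoptions(precision=4,suppress=True)
s=log();print(s["ee_pos"],s["orientation"],s["wrist_force"],s["finger_gap"],s["joint_pos"])
f=imaging.grab_frame("side");save(f,"s3.png")
g=imaging.grab_frame("top")
R0=Rn.from_euler('xyz',s["orientation"],degrees=True);G=s["ee_pos"]-R0.apply([0,0,.0187])
def pr(l,ff):
    m=imaging.silhouettes("brush",ff)
    if m:
        v,u=np.where(m[0]["pixels"]);print(l,m[0]["conf"],m[0]["extent"],u.mean(),v.mean())
pr("side",f);pr("top",g)
print("pred tip",proj(f,G+[0,0,.131]),proj(g,G+[0,0,.131]),"headmid",proj(f,G+[0,0,.096]),proj(g,G+[0,0,.096]))
for yaw in (0,20,-20,40):
    a=np.radians(yaw);d=np.array([np.cos(a),np.sin(a),np.tan(np.radians(5))])
    for z in(.30,.145):
        t,R=pose([.635,-.037,z],d,[0,0,1]);print(yaw,z,ik(t,R))
```

```text
[0.4642 0.1988 0.2982] [-174.0647   84.8613  -78.8418] [ 0.2249  0.0604 -0.7182] 0.21693682356706986 [-19.2942  25.3238 103.1308  70.1861 105.5436 137.1714]
side 0.93 [292.1, 95.9, 328.3, 209.7] 305.2448979591837 135.28862973760934
top 0.89 [137.4, 227.1, 175.5, 252.2] 155.95014245014244 240.8945868945869
pred tip [[306.3253  92.3225]] [[151.2743 238.7169]] headmid [[305.1956 113.3044]] [[155.9308 239.6205]]
0 0.3 [array([-21.7457,  22.0647, 117.4753, 154.1147,  57.7149, -73.4782])]
0 0.145 [array([-21.7457,  44.4034, 117.4286, 157.8432,  78.1293, -83.2208])]
20 0.3 [array([-30.783 ,  24.5978, 113.0485, 124.1826,  68.9042, -55.982 ])]
20 0.145 [array([-30.783 ,  45.4525, 113.0039, 128.6782,  81.3603, -73.2759])]
-20 0.3 [array([-10.3978,  23.3619, 115.2215, 191.8168,  54.238 , -97.8157])]
-20 0.145 [array([-10.3978,  44.9156, 115.1759, 189.8889,  75.3731, -93.3654])]
40 0.3 [array([-35.349 ,  30.0722, 103.163 , 103.7642,  82.8845, -44.7383])]
40 0.145 [array([-35.349 ,  48.3219, 103.1217, 105.2619,  87.4843, -62.4239])]
```

View pics/s3.png

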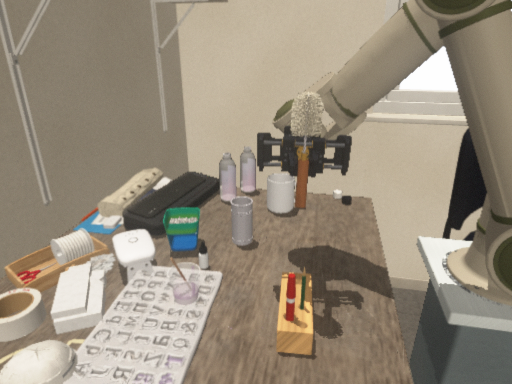

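Run:
```python
from h import *
qplan([-30.783,24.598,113.05,124.18,68.904,-55.98],4)
```

```text
1 [0.527 0.175 0.301] zdir [ 0.23  0.97 -0.01] [ -7.  -61.1 -30.1] [ 0.3335  0.069  -0.8413] rows 8.0
2 [0.586 0.126 0.309] zdir [0.53 0.85 0.05] [ 46.9 -50.4 -34.6] [ 0.1657  0.3011 -0.806 ] rows 8.0
3 [0.63  0.055 0.311] zdir [0.77 0.63 0.09] [ 75.1   3.9 -36.7] [-0.1213  0.32   -0.7725] rows 7.0
4 [ 0.652 -0.031  0.302] zdir [0.94 0.34 0.09] [ 48.8  64.4 -36.7] [-0.3171  0.1128 -0.7409] rows 7.0
```

Call:
arm_command --increments '[0,-7,-61,-30,0.333,0.069,-0.841,0,-7,-61,-30,0.333,0.069,-0.841,0,-7,-61,-30,0.333,0.069,-0.841,0,-7,-61,-30,0.333,0.069,-0.841,0,-7,-61,-30,0.333,0.069,-0.841,0,-7,-61,-30,0.333,0.069,-0.841,0,-7,-61,-30,0.333,0.069,-0.841,0,-7,-61,-30,0.333,0.069,-0.841,0,-7,-61,-30,0.333,0.069,-0.841]'

```text
time: 9.12
ee_pos: [0.5269, 0.1751, 0.3003]
orientation: [-90.8, 40.7, -13.8]
wrist_force: [1.0, 0.6, -1.4]
finger_gap: 0.221
```

Call:
arm_command --increments '[0,47,-50,-35,0.166,0.301,-0.806,0,47,-50,-35,0.166,0.301,-0.806,0,47,-50,-35,0.166,0.301,-0.806,0,47,-50,-35,0.166,0.301,-0.806,0,47,-50,-35,0.166,0.301,-0.806,0,47,-50,-35,0.166,0.301,-0.806,0,47,-50,-35,0.166,0.301,-0.806,0,47,-50,-35,0.166,0.301,-0.806,0,47,-50,-35,0.166,0.301,-0.806]'

```text
time: 9.87
ee_pos: [0.5856, 0.1256, 0.3091]
orientation: [-86.9, -5.3, -32.2]
wrist_force: [0.1, -0.7, -0.7]
finger_gap: 0.222
```

Call:
arm_command --increments '[0,75,4,-37,-0.121,0.32,-0.773,0,75,4,-37,-0.121,0.32,-0.773,0,75,4,-37,-0.121,0.32,-0.773,0,75,4,-37,-0.121,0.32,-0.773,0,75,4,-37,-0.121,0.32,-0.773,0,75,4,-37,-0.121,0.32,-0.773,0,75,4,-37,-0.121,0.32,-0.773,0,75,4,-37,-0.121,0.32,-0.773,0,75,4,-37,-0.121,0.32,-0.773]'

```text
time: 10.62
ee_pos: [0.6298, 0.0543, 0.3112]
orientation: [-81.9, -48.4, -57.0]
wrist_force: [-0.9, 0.2, -1.0]
finger_gap: 0.214
```

Run:
```python
from h import *
np.set_printoptions(precision=4,suppress=True)
s=log();print(s["time"],s["ee_pos"],s["orientation"],s["wrist_force"],s["finger_gap"],s["joint_pos"])
a=np.radians(20);d=np.array([np.cos(a),np.sin(a),np.tan(np.radians(5))])
t,R=pose([.635,-.037,.30],d,[0,0,1]);print(t,delta(t,R))
```

```text
10.6167 [0.6298 0.0543 0.3112] [-81.8976 -48.3673 -56.996 ] [-0.9345  0.182  -0.9606] 0.21369444031401347 [-27.9935  24.8564 110.7939 110.4993  78.2184  -7.5309]
[ 0.6525 -0.0306  0.3016] (array([ 48.4,  64.4, -36.7]), array([-0.3199,  0.1137, -0.745 ]), 'rows', np.float64(7.0))
```

Call:
arm_command --increments '[0,48,64,-37,-0.32,0.114,-0.745,0,48,64,-37,-0.32,0.114,-0.745,0,48,64,-37,-0.32,0.114,-0.745,0,48,64,-37,-0.32,0.114,-0.745,0,48,64,-37,-0.32,0.114,-0.745,0,48,64,-37,-0.32,0.114,-0.745,0,48,64,-37,-0.32,0.114,-0.745,0,48,64,-37,-0.32,0.114,-0.745,0,48,64,-37,-0.32,0.114,-0.745]'

```text
time: 11.37
ee_pos: [0.6519, -0.0307, 0.3023]
orientation: [0.2, -84.8, -160.2]
wrist_force: [0.3, -0.3, 0.3]
finger_gap: 0.218
```

Run:
```python
from h import *
np.set_printoptions(precision=4,suppress=True)
s=log();print(s["time"],s["ee_pos"],s["orientation"],s["wrist_force"],s["joint_pos"])
f=imaging.grab_frame("side");save(f,"s4.png");g=imaging.grab_frame("top");save(g,"t4.png")
R0=Rn.from_euler('xyz',s["orientation"],degrees=True);G=s["ee_pos"]-R0.apply([0,0,.0187]);print("G",G)
for n,ff in(("side",f),("top",g)):
    for th in("brush","beaker","mug"):
        m=imaging.silhouettes(th,ff)
        if m:
            p=m[0]["pixels"];v,u=np.where(p);print(n,th,m[0]["conf"],m[0]["extent"],u.mean(),v.mean())
            if th=="brush" and n=="side":
                for r in range(v.min(),v.max()+1,4):
                    c=np.where(p[r])[0]
                    if len(c):print((r,c.min(),c.max()),end=" ")
    for k in(-.131,-.096,-.061,-.03,.079):print(k,proj(ff,G+[0,0,k])[0],end=" ")
    print("\nbeaker bottom/top",proj(ff,[[.635,-.037,0],[.635,-.037,.12]]))
a=cv2.imread("pics/s4.png")[60:260,180:340];b=cv2.imread("pics/t4.png")[130:290,200:390]
a=cv2.resize(a,None,fx=2.4,fy=2.4);b=cv2.resize(b,None,fx=2.1,fy=2.1)
c=np.zeros((480,800,3),np.uint8);c[:a.shape[0],:a.shape[1]]=a;c[:b.shape[0],390:390+b.shape[1]]=b;cv2.imwrite("pics/c4.png",c)
```

```text
11.3667 [ 0.6519 -0.0307  0.3023] [   0.1945  -84.8376 -160.2124] [ 0.263  -0.3233  0.3401] [-30.8146  24.4421 113.395  124.3273  69.1544 -56.1974]
G [ 0.6344 -0.037   0.3007]
side brush 0.81 [229.2, 104.8, 255.9, 187.0] 239.52097428958052 157.97293640054127
(102, np.int64(237), np.int64(241)) (106, np.int64(236), np.int64(241)) (110, np.int64(237), np.int64(241)) (114, np.int64(237), np.int64(241)) (118, np.int64(237), np.int64(241)) (122, np.int64(237), np.int64(242)) (126, np.int64(237), np.int64(241)) (130, np.int64(237), np.int64(241)) (142, np.int64(239), np.int64(240)) (146, np.int64(239), np.int64(240)) (154, np.int64(239), np.int64(240)) (158, np.int64(231), np.int64(248)) (162, np.int64(229), np.int64(250)) (166, np.int64(230), np.int64(249)) (170, np.int64(230), np.int64(250)) (174, np.int64(230), np.int64(250)) (178, np.int64(230), np.int64(249)) (182, np.int64(232), np.int64(247)) side beaker 0.76 [228.2, 195.5, 252.1, 246.6] 241.36593059936908 220.57728706624604
side mug 0.9 [263.9, 175.3, 304.3, 212.7] 281.68839285714284 192.68482142857144
-0.131 [241.6884 182.3856] -0.096 [241.4744 169.7382] -0.061 [241.2545 156.7025] -0.03 [241.0546 144.8191] 0.079 [240.3107 100.3391] 
beaker bottom/top [[242.4273 238.648 ]
 [241.7509 199.679 ]]
top brush 0.56 [256.4, 158.3, 274.0, 189.0] 266.340206185567 171.8316151202749
top beaker 0.19 [137.2, 234.3, 196.6, 254.1] 167.8014240506329 246.62895569620252
top mug 0.71 [324.6, 200.4, 356.8, 237.5] 340.8817635270541 216.0871743486974
-0.131 [264.2147 180.7372] -0.096 [264.5418 177.9843] -0.061 [264.8927 175.0297] -0.03 [265.2257 172.226 ] 0.079 [266.5961 160.6791] 
beaker bottom/top [[262.897  191.5907]
 [263.7832 184.1103]]
```

View pics/c4.png

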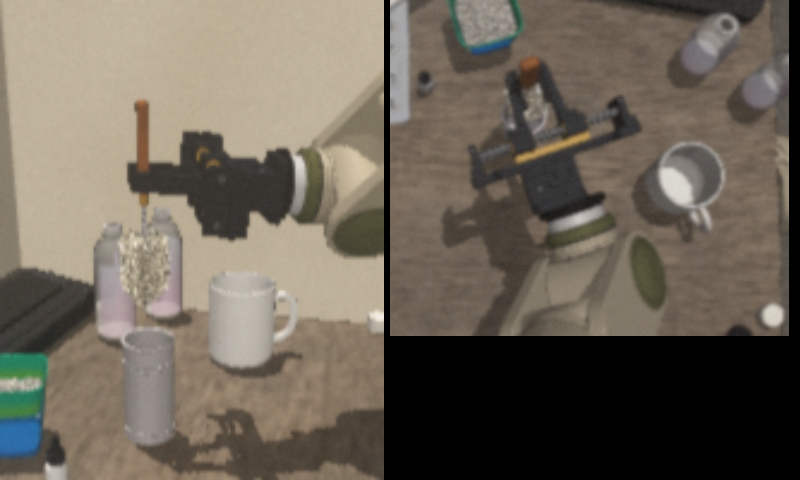

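Call:
arm_command --increments '[0,0,-1,-3,0,0,0,0,-20,-1,-5,0,0,0,0,-40,-1,-7,0,0,0,0,-50,-1,-8,0,0,0,0,-60,-1,-8,0,0,0,0,-70,-1,-9,0,0,0,0,-80,-1,-10,0,0,0,0,-80,-1,-10,0,0,0]'

```text
time: 12.43
ee_pos: [0.6486, -0.0309, 0.2197]
orientation: [2.0, -84.9, -162.1]
wrist_force: [0.4, 0.5, -1.5]
finger_gap: 0.221
```

```bash
cat >> h.py <<'E'
def pair(n,a=(60,260,180,340),b=(130,290,200,390)):
    A=cv2.imread(f"pics/s{n}.png")[a[0]:a[1],a[2]:a[3]];B=cv2.imread(f"pics/t{n}.png")[b[0]:b[1],b[2]:b[3]]
    r=lambda i:cv2.resize(i,(398,int(i.shape[0]*398/i.shape[1])),interpolation=cv2.INTER_CUBIC)
    A,B=r(A),r(B);c=np.zeros((min(600,max(len(A),len(B))),800,3),np.uint8);c[:len(A),:398]=A[:600];c[:len(B),402:]=B[:600];cv2.imwrite(f"pics/c{n}.png",c)
def look(n):
    s=log();print(s["time"],s["ee_pos"],s["orientation"],s["wrist_force"],s["finger_gap"])
    f=imaging.grab_frame("side");save(f,f"s{n}.png");g=imaging.grab_frame("top");save(g,f"t{n}.png");pair(n)
    for nn,ff in(("side",f),("top",g)):
        for th in("brush","beaker","mug"):
            m=imaging.silhouettes(th,ff)
            if m: v,u=np.where(m[0]["pixels"]);print(nn,th,m[0]["conf"],m[0]["extent"],u.mean(),v.mean())
    return s,f,g
E
python3 -c "
from h import *
np.set_printoptions(precision=4,suppress=True)
look(5)"
```

```text
12.4333 [ 0.6486 -0.0309  0.2197] [   2.0012  -84.936  -162.1468] [ 0.4487  0.4872 -1.519 ] 0.22100253142426762
side brush 0.65 [232.1, 136.4, 256.4, 207.0] 241.29467680608366 182.99049429657794
side beaker 0.92 [230.4, 201.8, 251.5, 246.6] 241.64861460957178 223.99244332493703
side mug 0.71 [266.0, 181.9, 304.9, 213.4] 284.33419023136247 198.19023136246787
top brush 0.57 [260.2, 167.5, 270.6, 193.0] 265.5426829268293 178.32926829268294
top mug 0.69 [322.5, 199.9, 355.3, 241.4] 340.84608030592733 216.151051625239
```

View pics/c5.png

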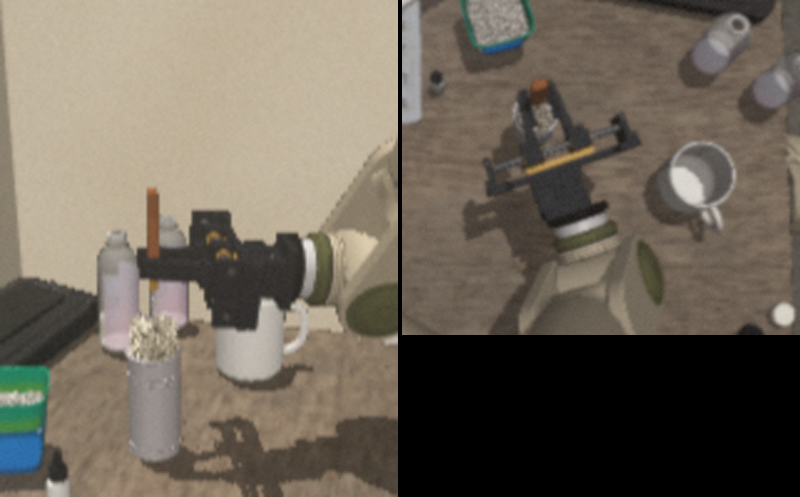

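Call:
arm_command --increments '[0,-15,0,-1,0,0,0,0,-30,0,-3,0,0,0,0,-45,0,-4,0,0,0,0,-60,0,-5,0,0,0,0,-70,0,-6,0,0,0,0,-76,0,-7,0,0,0,0,-76,0,-7,0,0,0,0,-76,0,-7,0,0,0]'

```text
time: 13.5
ee_pos: [0.6488, -0.0314, 0.1454]
orientation: [3.1, -84.8, -163.2]
wrist_force: [1.0, 1.1, -2.5]
finger_gap: 0.22
```

```bash
python3 -c "
from h import *
np.set_printoptions(precision=4,suppress=True)
s,f,g=look(6)
p=imaging.silhouettes('brush',f)[0]['pixels'];v=np.where(p)[0];print(v.min())
R0=Rn.from_euler('xyz',s['orientation'],degrees=True);G=s['ee_pos']-R0.apply([0,0,.0187]);print(G,'pred handle top',proj(f,G+[0,0,.079]),'bottom of beaker',proj(f,[.635,-.037,0]))"
```

```text
13.5 [ 0.6488 -0.0314  0.1454] [   3.0757  -84.8338 -163.2254] [ 1.0173  1.0929 -2.4736] 0.22028989824326742
side brush 0.43 [236.4, 163.2, 250.6, 208.1] 240.98870056497177 178.99435028248587
side beaker 0.65 [230.1, 199.5, 253.5, 247.4] 241.50888192267502 222.5005224660397
side mug 0.47 [275.1, 174.7, 295.1, 211.6] 282.72872340425533 182.98936170212767
top beaker 0.64 [251.9, 172.9, 273.7, 201.1] 260.0821917808219 188.9794520547945
top mug 0.57 [320.8, 196.3, 354.9, 237.7] 340.2616487455197 215.84856630824373
164
[ 0.6313 -0.0378  0.1437] pred handle top [[242.6165 163.0426]] bottom of beaker [[242.4273 238.648 ]]
```

View pics/c6.png

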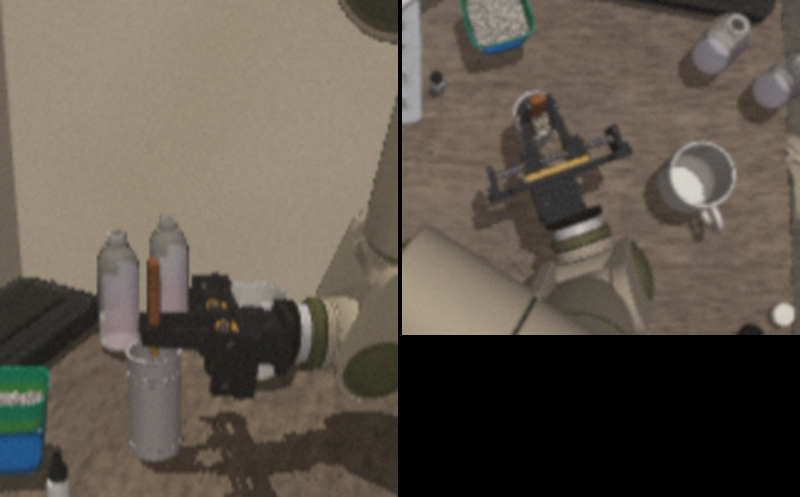

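Call:
arm_command --increments '[0,-3,0,0,0,0,0,0,-6,0,-1,0,0,0,0,-6,0,-1,0,0,0]'

```text
time: 14.2
ee_pos: [0.6482, -0.0316, 0.1384]
orientation: [2.7, -84.9, -162.9]
wrist_force: [0.5, 0.4, -2.0]
finger_gap: 0.219
```

Call:
arm_command --increments '[0,-2,0,0,0,0,0,0,-4,0,0,0,0,0,0,-4,0,0,0,0,0]'

```text
time: 14.45
ee_pos: [0.6491, -0.0318, 0.1372]
orientation: [4.1, -84.5, -164.2]
wrist_force: [-0.2, 0.6, 9.3]
finger_gap: 0.223
```

Call:
arm_command --increments '[0,12,0,1,0,0,0,0,27,0,2,0,0,0,0,42,0,4,0,0,0,0,57,0,5,0,0,0,0,67,0,6,0,0,0,0,72,0,6,0,0,0,0,72,0,6,0,0,0,0,72,0,6,0,0,0]'

```text
time: 15.12
ee_pos: [0.648, -0.0314, 0.2072]
orientation: [3.1, -84.8, -163.3]
wrist_force: [0.4, 1.6, -1.1]
finger_gap: 0.221
```

```bash
python3 -c "
from h import *
np.set_printoptions(precision=4,suppress=True)
s,f,g=look(7)
R0=Rn.from_euler('xyz',s['orientation'],degrees=True);G=s['ee_pos']-R0.apply([0,0,.0187]);print(G,'pred handle top',proj(f,G+[0,0,.079]))
print(np.where(imaging.silhouettes('brush',f)[0]['pixels'])[0].min())"
```

```text
15.1167 [ 0.648  -0.0314  0.2072] [   3.1298  -84.8271 -163.2834] [ 0.4115  1.5927 -1.0567] 0.2212369491628863
side brush 0.71 [232.3, 141.4, 254.1, 205.0] 241.07783018867926 182.18632075471697
side beaker 0.8 [229.7, 200.0, 251.9, 245.9] 241.63942307692307 223.75841346153845
side mug 0.76 [268.6, 186.3, 304.9, 213.7] 283.9669565217391 201.42782608695651
top brush 0.54 [261.3, 166.9, 272.1, 191.8] 265.69590643274853 179.953216374269
top beaker 0.68 [251.9, 178.0, 275.4, 200.5] 259.6928571428571 191.07857142857142
top mug 0.77 [325.0, 197.9, 354.9, 240.8] 340.7147087857848 216.2685093780849
[ 0.6305 -0.0377  0.2055] pred handle top [[242.538  139.4206]]
141
```

Call:
arm_command --increments '[0,-15,0,-1,0,0,0,0,-30,0,-3,0,0,0,0,-45,0,-4,0,0,0,0,-60,0,-5,0,0,0,0,-68,0,-6,0,0,0,0,-68,0,-6,0,0,0,0,-70,0,-6,0,0,0,0,-70,0,-6,0,0,0,0,-70,0,-6,0,0,0]'

```text
time: 16.32
ee_pos: [0.6485, -0.0315, 0.1376]
orientation: [3.4, -84.8, -163.5]
wrist_force: [1.2, 0.2, -2.0]
finger_gap: 0.222
```

Call:
arm_command --increments '[0,15,0,1,0,0,0,0,30,0,3,0,0,0,0,45,0,4,0,0,0,0,60,0,5,0,0,0,0,70,0,6,0,0,0,0,70,0,6,0,0,0,0,70,0,6,0,0,0]'

```text
time: 16.9
ee_pos: [0.648, -0.0313, 0.2079]
orientation: [3.8, -84.8, -163.9]
wrist_force: [0.6, 0.5, 0.3]
finger_gap: 0.221
```

Call:
arm_command --increments '[0,-15,0,-1,0,0,0,0,-30,0,-3,0,0,0,0,-45,0,-4,0,0,0,0,-60,0,-5,0,0,0,0,-68,0,-6,0,0,0,0,-70,0,-6,0,0,0,0,-71,0,-6,0,0,0,0,-71,0,-6,0,0,0,0,-71,0,-6,0,0,0]'

```text
time: 17.65
ee_pos: [0.6487, -0.0316, 0.1372]
orientation: [3.5, -84.6, -163.6]
wrist_force: [-0.5, 0.7, 6.1]
finger_gap: 0.22
```

```bash
python3 -c "
from h import *
np.set_printoptions(precision=4,suppress=True)
s,f,g=look(8)
R0=Rn.from_euler('xyz',s['orientation'],degrees=True);G=s['ee_pos']-R0.apply([0,0,.0187]);print(G,'pred handle top',proj(f,G+[0,0,.079]))
print(np.where(imaging.silhouettes('brush',f)[0]['pixels'])[0].min())"
```

```text
17.65 [ 0.6487 -0.0316  0.1372] [   3.4717  -84.6317 -163.6001] [-0.4827  0.7034  6.1325] 0.21965154692602676
side brush 0.61 [239.9, 168.2, 250.1, 206.1] 241.22602739726028 182.13698630136986
side beaker 0.85 [229.3, 198.7, 251.6, 245.8] 241.10481927710845 223.34698795180722
side mug 0.63 [271.3, 174.4, 300.6, 210.0] 283.7628458498024 181.5691699604743
top brush 0.55 [263.4, 172.2, 270.9, 191.9] 264.77862595419845 183.29007633587787
top beaker 0.73 [252.4, 172.4, 273.4, 200.6] 261.9826086956522 186.96521739130435
top mug 0.91 [321.8, 196.8, 355.1, 238.3] 340.6841628959276 215.8425339366516
[ 0.6312 -0.0379  0.1355] pred handle top [[242.688  166.0989]]
167
```

Call:
arm_command --increments '[0,15,0,1,0,0,0,0,32,0,3,0,0,0,0,49,0,4,0,0,0,0,66,0,6,0,0,0,0,83,0,7,0,0,0,0,100,0,9,0,0,0,0,120,0,11,0,0,0,0,145,0,13,0,0,0,0,170,0,15,0,0,0,0,172,0,15,0,0,0]'

```text
time: 18.93
ee_pos: [0.6479, -0.031, 0.313]
orientation: [5.6, -84.6, -165.7]
wrist_force: [-0.0, 0.3, -0.1]
finger_gap: 0.221
```

Run:
```python
from h import *
np.set_printoptions(precision=4,suppress=True)
s,f,g=look(9)
for i,r in enumerate(imaging.silhouettes("brush",f)[:1]):
    p=r["pixels"]
    print([(int(k),np.where(p[k])[0].min(),np.where(p[k])[0].max()) for k in range(0,384,8) if p[k].any()])
R0=Rn.from_euler('xyz',s["orientation"],degrees=True);G=s["ee_pos"]-R0.apply([0,0,.0187])
print("pred",[proj(f,G+[0,0,k])[0] for k in(-.131,-.096,.079)])
# mug rim centre from both views, current brush-independent
print("mug rim proj",proj(f,[.557,-.257,.11]),proj(g,[.557,-.257,.11]))
for yaw in(-20,):
    a=np.radians(yaw);d=np.array([np.cos(a),np.sin(a),np.tan(np.radians(5))])
    for z in(.305,.152):
        t,R=pose([.557,-.257,z],d,[0,0,1]);q=ik(t,R);print(yaw,z,t,q,delta(t,R))
        if z>.3: qplan(q[0],2)
```

```text
18.9333 [ 0.6479 -0.031   0.313 ] [   5.5783  -84.5563 -165.7153] [-0.0206  0.2709 -0.1192] 0.22078561198515767
side brush 0.71 [231.7, 97.9, 257.5, 183.1] 240.95677233429396 152.04610951008647
side beaker 0.84 [227.9, 195.5, 250.5, 246.1] 241.835005574136 220.67670011148272
top brush 0.76 [255.9, 154.6, 275.2, 189.5] 266.463768115942 172.5036231884058
top beaker 0.51 [250.5, 181.0, 276.4, 196.2] 261.57471264367814 188.70114942528735
top mug 0.64 [321.2, 196.5, 355.0, 242.6] 340.57996146435454 215.7601156069364
[(104, np.int64(238), np.int64(243)), (112, np.int64(238), np.int64(243)), (120, np.int64(238), np.int64(243)), (160, np.int64(231), np.int64(250)), (168, np.int64(232), np.int64(250)), (176, np.int64(234), np.int64(250))]
pred [array([243.125 , 178.6883]), array([242.932 , 165.9198]), array([241.8821,  95.832 ])]
mug rim proj [[281.8265 176.4651]] [[343.1742 214.1196]]
-20 0.305 [ 0.5745 -0.2634  0.3066] [array([-45.1031,  19.3481, 120.7942, 150.5439,  59.2537, -71.5569])] (array([  11.3,  193.8, -147.4]), array([-0.6929, -0.0029, -0.0577]), 'rows', np.float64(6.0))
1 [ 0.626 -0.151  0.312] zdir [ 0.99 -0.    0.11] [  9.2 105.4 -60.5] [-0.349   0.0162 -0.0387] rows 3.0
2 [ 0.575 -0.263  0.307] zdir [ 0.94 -0.34  0.09] [ -0.7 112.7 -51.4] [-0.3433 -0.0213 -0.0256] rows 3.0
-20 0.152 [ 0.5745 -0.2634  0.1536] [array([-45.1031,  42.5914, 121.1183, 154.6066,  80.2478, -83.0647])] (array([-141.1,  193.2, -161. ]), array([-0.6929, -0.0029, -0.0577]), 'rows', np.float64(7.0))
```

View pics/c9.png

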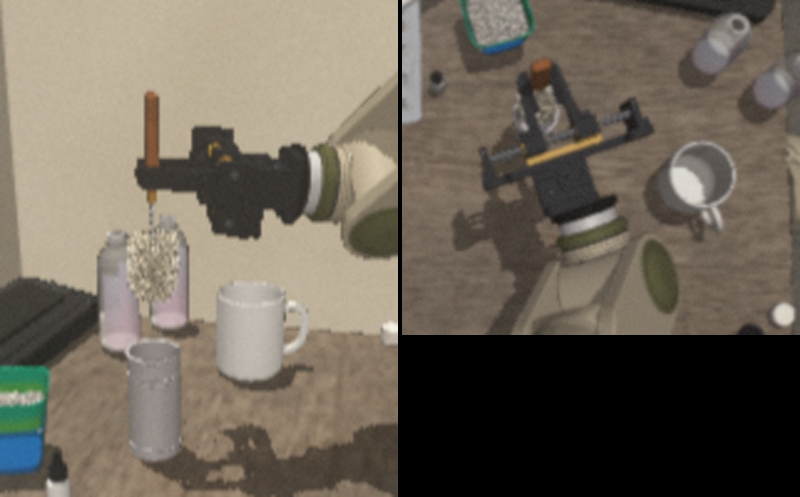

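Call:
arm_command --increments '[0,9,105,-60,-0.35,0,-0.03,0,9,105,-60,-0.35,0,-0.03,0,9,105,-60,-0.35,0,-0.03,0,11,194,-147,-0.693,-0.003,-0.058,0,11,194,-147,-0.693,-0.003,-0.058,0,11,194,-147,-0.693,-0.003,-0.058,0,11,194,-147,-0.693,-0.003,-0.058,0,11,194,-147,-0.693,-0.003,-0.058,0,11,194,-147,-0.693,-0.003,-0.058]'

```text
time: 20.13
ee_pos: [0.5752, -0.2629, 0.3072]
orientation: [0.3, -84.9, 159.8]
wrist_force: [0.1, -0.3, -1.2]
finger_gap: 0.219
```

Run:
```python
from h import *
np.set_printoptions(precision=4,suppress=True)
s,f,g=look(10);pair(10,(60,260,200,360),(140,300,260,400))
R0=Rn.from_euler('xyz',s["orientation"],degrees=True);G=s["ee_pos"]-R0.apply([0,0,.0187])
for r in imaging.silhouettes("brush",f)[:1]:
    p=r["pixels"]
    print([(int(k),np.where(p[k])[0].min(),np.where(p[k])[0].max()) for k in range(0,384,8) if p[k].any()])
for r in imaging.silhouettes("mug",f)[:1]:
    p=r["pixels"]
    print([(int(k),np.where(p[k])[0].min(),np.where(p[k])[0].max()) for k in range(0,384,8) if p[k].any()])
print("pred",G,[proj(f,G+[0,0,k])[0] for k in(-.131,-.096,.079)],[proj(g,G+[0,0,k])[0] for k in(-.131,-.096,.079)])
a=np.radians(-20);d=np.array([np.cos(a),np.sin(a),0])
t,R=pose(np.array([.557,-.257,.152])-.006*d,d+[0,0,np.tan(np.radians(5))],[0,0,1]);print(delta(t,R))
```

```text
20.1333 [ 0.5752 -0.2629  0.3072] [  0.3175 -84.9312 159.7559] [ 0.0541 -0.3108 -1.1674] 0.21907529740776946
side brush 0.61 [266.0, 172.4, 302.9, 213.5] 281.4944341372913 192.46660482374767
side beaker 0.62 [228.2, 197.6, 255.0, 247.1] 241.43983402489627 220.18360995850622
side mug 0.8 [265.9, 173.0, 304.7, 214.7] 281.82830025884385 192.95944779982744
top brush 0.59 [342.0, 195.9, 377.7, 220.6] 360.6485714285714 205.02285714285713
top beaker 0.66 [252.2, 172.8, 275.9, 203.0] 263.0678642714571 186.27744510978044
top mug 0.7 [324.0, 200.3, 353.6, 230.8] 335.40561224489795 211.05102040816325
[(176, np.int64(270), np.int64(292)), (184, np.int64(267), np.int64(301)), (192, np.int64(267), np.int64(302)), (200, np.int64(267), np.int64(297)), (208, np.int64(268), np.int64(291))]
[(176, np.int64(268), np.int64(292)), (184, np.int64(267), np.int64(302)), (192, np.int64(266), np.int64(303)), (200, np.int64(266), np.int64(300)), (208, np.int64(267), np.int64(292))]
pred [ 0.5577 -0.2566  0.3055] [array([282.1892, 157.1711]), array([282.5213, 146.3189]), array([284.2982,  87.7486])] [array([348.6041, 211.0213]), array([351.9341, 209.3199]), array([372.8334, 198.6008])]
(array([-152.7,    0.2,  -20.1]), array([-0.0003, -0.0017,  0.0005]), 'rows', np.float64(4.0))
```

View pics/c10.png

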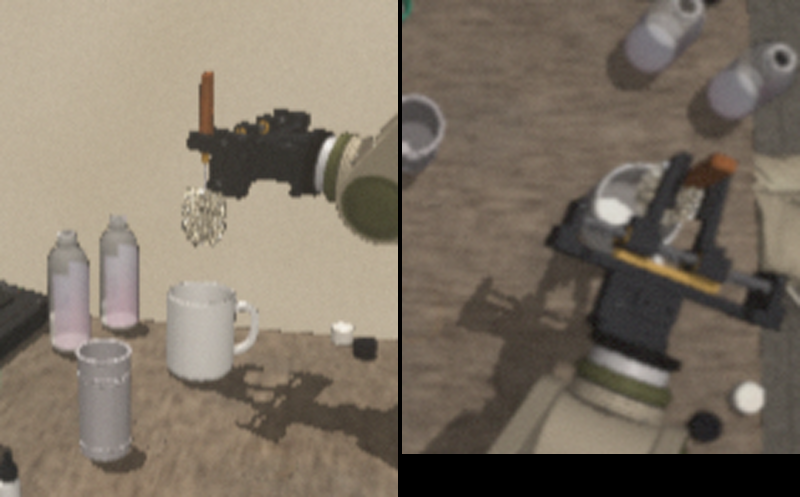

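Call:
arm_command --increments '[0,-30,0,-3,0,0,0,0,-60,0,-5,0,0,0,0,-80,0,-7,0,0,0,0,-100,0,-9,0,0,0,0,-120,0,-11,0,0,0,0,-140,0,-13,0,0,0,0,-153,0,-14,0,0,0,0,-153,0,-14,0,0,0,0,-153,0,-14,0,0,0]'

```text
time: 21.38
ee_pos: [0.5747, -0.2634, 0.1536]
orientation: [0.0, -84.9, 160.0]
wrist_force: [0.6, 0.5, -0.4]
finger_gap: 0.219
```

Run:
```python
from h import *
np.set_printoptions(precision=4,suppress=True)
s,f,g=look(11);pair(11,(60,260,200,360),(140,300,260,400))
```

```text
21.3833 [ 0.5747 -0.2634  0.1536] [  0.0151 -84.9413 159.9788] [ 0.6281  0.4763 -0.3955] 0.21861636144973345
side beaker 0.56 [276.8, 268.8, 314.8, 357.2] 295.23902618959795 313.52600516414606
side mug 0.62 [266.5, 173.0, 307.2, 214.4] 279.41324200913243 195.43949771689498
top brush 0.62 [332.0, 201.8, 356.2, 223.2] 344.9577464788732 212.28638497652582
top beaker 0.98 [251.9, 172.4, 276.2, 201.3] 263.0553278688525 186.09426229508196
top mug 0.9 [323.1, 197.9, 355.7, 230.7] 336.9127516778523 212.3668903803132
```

View pics/c11.png

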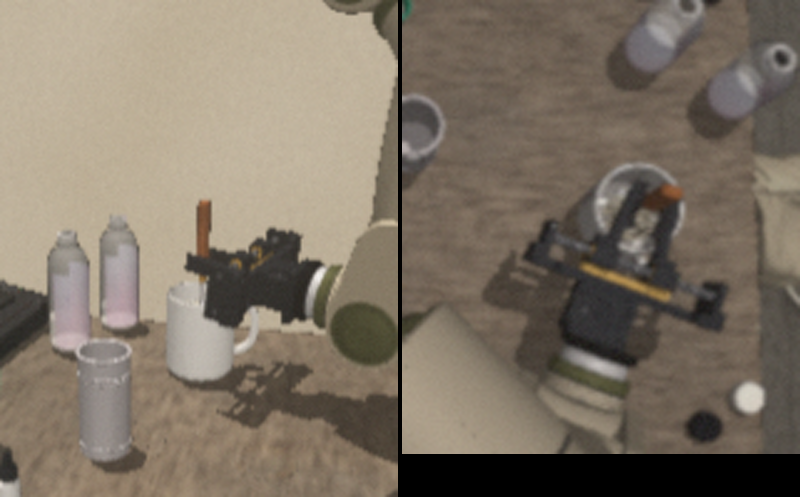

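Call:
arm_command --increments '[1,0,0,0,0,0,0,1,0,0,0,0,0,0,1,0,0,0,0,0,0,1,0,0,0,0,0,0,1,0,0,0,0,0,0,1,0,0,0,0,0,0,1,0,0,0,0,0,0,1,0,0,0,0,0,0,1,0,0,0,0,0,0,1,0,0,0,0,0,0,1,0,0,0,0,0,0,1,0,0,0,0,0,0]'

```text
time: 22.78
ee_pos: [0.5746, -0.2633, 0.1538]
orientation: [0.3, -84.9, 159.7]
wrist_force: [-0.4, -0.2, -0.1]
finger_gap: 0.995
```

Run:
```python
from h import *
np.set_printoptions(precision=4,suppress=True)
s,f,g=look(12)
# colour search of the brown handle near the mug in both views
for n,ff,(r0,r1,c0,c1) in(("side",f,(100,215,240,330)),("top",g,(170,260,300,400))):
    h=cv2.cvtColor(ff["image"],cv2.COLOR_RGB2HSV)[r0:r1,c0:c1]
    m=((h[...,0]>4)&(h[...,0]<16)&(h[...,1]>140)&(h[...,2]>60)).astype(np.uint8)
    k,l,st,ce=cv2.connectedComponentsWithStats(m);print(n,[(st[i,:5]+[c0,r0,0,0,0]).tolist() for i in range(1,k) if st[i,4]>6])
```

```text
22.7833 [ 0.5746 -0.2633  0.1538] [  0.3431 -84.9082 159.6518] [-0.3932 -0.1707 -0.0942] 0.9950948549455765
side brush 0.43 [278.1, 144.5, 290.4, 171.5] 281.70588235294116 156.42156862745097
side beaker 0.84 [227.2, 194.5, 251.9, 248.1] 241.45141700404858 220.13056680161944
side mug 0.97 [267.9, 174.1, 304.4, 213.0] 279.83089064261554 195.70462232243517
top brush 0.64 [331.0, 207.1, 359.0, 225.7] 342.2198795180723 213.98192771084337
top beaker 0.66 [254.0, 170.4, 277.4, 199.1] 263.3118503118503 186.20997920997922
top mug 0.85 [324.7, 198.7, 356.9, 233.9] 342.67888307155323 215.47294938917975
side []
top [[350, 207, 7, 5, 25]]
```

Call:
arm_command --increments '[1,2,0,-10,0,0,0,1,4,0,-25,0,0,0,1,8,0,-45,0,0,0,1,14,0,-70,0,0,0,1,20,0,-100,0,0,0,1,40,0,-130,0,0,0,1,60,0,-150,0,0,0,1,80,0,-150,0,0,0,1,80,0,-150,0,0,0]'

```text
time: 23.93
ee_pos: [0.4285, -0.2114, 0.2233]
orientation: [2.7, -84.6, 157.2]
wrist_force: [0.5, 0.4, -0.2]
finger_gap: 1.003
```

Run:
```python
from h import *
np.set_printoptions(precision=4,suppress=True)
s,f,g=look(13)
def ends(ff):
    p=imaging.silhouettes("brush",ff)[0]["pixels"];return [(int(k),int(np.where(p[k])[0].min()),int(np.where(p[k])[0].max())) for k in range(0,384,4) if p[k].any()]
print("side",ends(f));print("top",ends(g))
for n,ff,(r0,r1,c0,c1) in(("side",f,(100,215,240,330)),("top",g,(170,260,300,400))):
    h=cv2.cvtColor(ff["image"],cv2.COLOR_RGB2HSV)[r0:r1,c0:c1]
    m=((h[...,0]>4)&(h[...,0]<16)&(h[...,1]>130)&(h[...,2]>50)).astype(np.uint8)
    k,l,st,ce=cv2.connectedComponentsWithStats(m);print(n,[(st[i,:5]+[c0,r0,0,0,0]).tolist() for i in range(1,k) if st[i,4]>6])
print("upright handle end pred",proj(f,[.56,-.256,.216]),proj(g,[.56,-.256,.216]))
```

```text
23.9333 [ 0.4285 -0.2114  0.2233] [  2.6792 -84.6103 157.2337] [ 0.5239  0.3955 -0.2028] 1.0030326294476373
side brush 0.48 [278.8, 147.1, 288.9, 181.1] 281.384 160.984
side beaker 0.69 [228.1, 196.1, 253.4, 247.8] 241.56008583690988 220.8412017167382
side mug 0.77 [267.4, 172.3, 306.7, 211.7] 282.2126126126126 192.76306306306307
top brush 0.6 [330.4, 205.8, 357.2, 225.9] 341.8370786516854 214.43820224719101
top beaker 0.66 [255.2, 175.4, 274.6, 201.6] 263.18888888888887 186.3111111111111
top mug 0.68 [320.7, 196.1, 356.4, 238.3] 339.7154255319149 217.1622340425532
side [(148, 280, 284), (152, 280, 284), (156, 280, 283), (160, 280, 283), (164, 280, 282), (168, 279, 283), (172, 279, 283), (176, 280, 282)]
top [(208, 335, 356), (212, 331, 354), (216, 331, 349), (220, 332, 348), (224, 335, 344)]
side [[280, 146, 4, 29, 77]]
top [[348, 207, 9, 7, 30]]
upright handle end pred [[281.8111 144.2983]] [[352.3204 208.0651]]
```

Call:
arm_command --increments '[1,10,0,-10,0,0,0,1,10,0,-10,0,0,0,1,10,0,-10,0,0,0,1,10,0,-10,0,0,0,1,10,0,-10,0,0,0,1,10,0,-10,0,0,0]'

```text
time: 24.93
ee_pos: [0.4274, -0.2126, 0.2292]
orientation: [0.2, -84.9, 159.9]
wrist_force: [0.3, -0.3, 0.5]
finger_gap: 0.997
```

Run:
```python
from h import *
f=imaging.grab_frame("side");m=imaging.silhouettes("brush",f);print(m[0]["extent"] if m else None)
print(monitor.sense()["time"],arm.job_done())
```

```text
[279.8, 147.5, 290.7, 181.7]
the job is handed in; nothing more can be done
25.0333 None
```

The job is done and handed in at 25.0 s of the 64 s allowed; the hand-in reports no verdict. I took the brush out of the block, turned it over and pushed it to the beaker floor three times. Between pushes I drew the tip up to an estimated 75 mm above the table. Then I stood the brush, bristles down, in the mug, let go and backed the gripper off.

**Pushes:** the first and third pressed on the beaker floor, with 9 N and 6 N on the wrist. The second went to the same height, within about 0.5 mm, but showed no clear contact force. I put the tip there at roughly 5–8 mm above the table, inside the 18 mm limit.

**Final state:** after release, the last pictures showed the handle end within 2 pixels of where an upright brush would be, and it stayed put between the last two side pictures. The beaker and mug outlines had not shifted noticeably.

**Not certain:**
- The tip's final height in the mug is inferred from where the handle end showed; the tip itself was not seen.
- I did not re-measure the bottles, the dropper bottle and the mixing cup at the end. Nothing touched them that I noticed.
- The networks gave some mixed outlines: the beaker was confused with the block at times, and the brush with the mug. I discounted those against the other view and the calibration.
- I used all 12 picture views, more than the planned 8, so the release and retreat were checked only by the networks and by colour.

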